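# Set the motor controller to the broad mark and lock it

### The job

On the motor controller with the bar-shaped pointer knob, turn the knob until its pointer is at the broad mark, feel for the lock notch there with a light pull, and then pull the knob fully out so that it locks. Be gentle: never haul on the knob while it is not in the notch. Let go of it, and leave the round knob and everything else on the bench alone.

Things in the scene. Friction and masses are not known exactly. Their poses are not given: they have to be found in the camera images.
- controller: fixed grey box, 130 x 130 x 60 mm, yaw differs each time; origin at the centre of its underside, z up. The knob's axis is this z axis; x points from the axis towards the broad mark. Another box of the same shape carries a plain round knob instead.
- dial: aluminium disc, 104 mm wide, fixed on the controller (top 63 mm above the bench), origin at its underside's centre. Broad black rib (16 x 10 mm) at 0 rad, thin ribs (6 x 2 mm) at -0.7, 0.7, 1.4 rad about z. Under it hides a sprung lock ring with a notch near each rib. A lifted tooth outside a notch meets the ring at 1 mm, then its spring of 2.5 N/mm; over 14 N between tooth and ring is too much.
- knob: black knob: disc 58 mm wide, 6 mm thick, with an upright grip bar 50 mm long (along x), 14 mm thick (y), 30 mm tall, its top 36 mm above the origin. Origin on the axis at the disc's underside, 63.5 mm above the bench when pushed in; x points to the pointer, z up. It pulls up by 10 mm to its stop, against 3 N of friction and 0.8 N of weight, and stays where it is left.
- pointer_tip (a point): tip of the knob's white pointer nose, 32 mm from the axis, 4 mm above the knob's origin. The knob starts pushed in, 0.45 to 1.35 rad anticlockwise (from above) of the broad mark, so turn it clockwise; stops at 1.0 rad clockwise and 1.6 rad anticlockwise of the mark. Turning takes about 0.05 N m.
- knob_grip (a point): on the knob's axis, 29 mm above the knob's origin, 23 mm above its disc and 7 mm below the bar's top: the point at which to grip the bar's two long sides from above
- broad_mark (a point): middle of the inner end of the broad mark, 33.5 mm from the axis, 64 mm above the bench. Its notch, unseen, lies up to 0.16 rad to either side of the mark's middle, differs each time, and has 0.027 rad of play each way. Turned under a light pull, the knob's tooth slides along the ring and slips into the notch there: the resistance drops, and the notch then stops the turning.
- round_knob (a joint): angle of the other controller's round knob (54 mm wide, 26 mm tall), rad; 0 at the start; not to be turned
- propeller_stand: loose wooden stand, 90 x 45 mm and 115 mm tall, with a small motor and red propeller; origin at the centre of its underside
- battery_holder: loose black battery holder with three cells, 65 x 60 x 27 mm, between the controllers; origin at the centre of its underside
- screwdriver: loose screwdriver lying on the bench beyond the controllers; origin at the middle of its underside
- glue_gun: loose black glue gun lying on its side, 160 mm long; origin under its barrel
- mug: loose white mug, 80 mm wide and 95 mm tall; origin at the centre of its underside

How it is judged:
On the way, in this order (a step that is already met when the one before it is completed fails the run):
1. the knob, not yet pulled out (less than 6 mm), is turned until its pointer is at the broad mark (horizontal distance between pointer_tip and broad_mark below 0.0075 m and z of pointer_tip in the frame of controller below 0.0735 m), for 0.2 s.
2. the knob is pulled out into the lock at the broad mark (horizontal distance between pointer_tip and broad_mark below 0.0075 m and z of pointer_tip in the frame of controller above 0.076 m), for 0.2 s.
At the end, for the whole second after the job is handed in: The pointer tip is within 7.5 mm (seen from above) of the middle of the inner end of the broad mark, the knob is pulled out by at least 8.5 of its 10 mm and at rest, released (all of step 2 and linear speed of knob below 0.01 m/s); the robot touches nothing.
It fails at once if the knob's tooth is forced against the lock ring with more than 14 N (contact force between knob and dial above 14 N).
It fails at once if the round knob is turned by more than 0.15 rad (value of joint round_knob above 0.15 rad or value of joint round_knob below -0.15 rad).
It fails at once if the propeller stand, battery holder, screwdriver, glue gun or mug is pushed more than 3 cm (distance of any of propeller_stand, battery_holder, screwdriver, glue_gun, mug from where it was at the start of the episode above 0.03 m).
It also fails if it takes over 51 s, if anything falls off the work surface, if the arm or the gripper's body presses on something with over 40 N, if the wrist force passes 120 N, or if a joint passes its speed limit or range.

### The arm

A 6-joint arm with a two-finger parallel gripper is mounted at the origin on the work surface. World frame = base frame: x ahead of the robot, y to its left, z up, the work surface at z = 0. Lengths are in m, angles in rad, forces in N, time in s.
With the tool pointing down it reaches from about 0.275 to 0.725 m from the base axis. Payload 15.9 kg.
Tool frame: the origin (TCP) lies midway between the tips of the shut fingers; the grasp point (between the pads) lies 19 mm behind it; z points along the fingers, y is the line along which they close (so a half turn about z gives the same grasp; the last joint's range is limited). The gripper opens to 85 mm and grips with 20 to 120 N. Pads are 22 mm wide; open, the fingers measure 114 mm over their backs; the gripper's body (76 mm by 85 mm) begins 54 mm behind the grasp point. The pads swing forward as they close: fully open they stand 13 mm farther back than shut.
Start: joints at [1.152, 0.213, -0.034, 1.323, 0, 1.571], TCP at [0.203, 0.457, 0.231] pointing down, gripper open.
Joint ranges: [-2.98, 2.98], [-0.74, 1.72], [-1.14, 1.35], [-2.1, 2.04], [-1.57, 1.44], [-3.14, 3.14]. Speed limits (rad/s): [1.89, 1.89, 2.39, 2.57, 3.14, 3.14].

### API

Orientations are given as a rotation vector (axis times angle).
In Python, from bench import get_obs, snapshot, camera_params, arm gives the robot as it stands.
- The arm moves only by the shell command python3 -m pendant 'ROWS'. ROWS is a JSON object whose one key "plan" holds a list of rows, each a list of 3 entries, a list of its own where there are three numbers: the shift along the world's x, y, z in mm, then the turn, a rotation vector about the world's x, y, z in degrees, then the opening, from 0 (shut) to 1 (fully open). In form: {"plan": [[[x, y, z], [rx, ry, rz], claw], ...]}. A call has exactly 8 rows; each row is the pose to reach, as a shift and turn from the pose commanded when the call began; what a row does not reach only later rows make up. A row lasts 1/8 s, in which the tool goes at most 62.5 mm and 10.7 degrees, less where a joint would pass 70% of its speed; a pose out of reach is approached as far as the arm can. A call with a gripper value outside its range is refused whole. The fingers move at their own pace and stop on an object; the grip force is fixed at half the most. Time passes only in rows, so rows that repeat a pose let the fingers close, or fill a call up. It gives the time, the measured TCP pose, the force, the opening and the grip force at its end, in the units of the state.
- get_obs(): the state, without advancing time (a new reading comes with each control period).
- snapshot(name): name is "side" or "top"; returns (picture, depth): 420x560x3 uint8, blue, green, red; 420x560 float32, m along the optical axis (not along the pixel's ray), 0 where there is no reading.
- camera_params(name): a dict with "fovy" (degrees; the focal length in pixels is half the picture's height over the tangent of half this angle, whatever the lens; pixels are square), "cx", "cy" (the principal point, pixels), "R" (3x3) and "t" (3): a world point X has camera coordinates R X + t. Camera axes: x right, y down, z forward; pixel columns grow to the right and rows downward; lengths in m; the calibration is good to about 2 mm. A picture is of the moment at which its call begins. camera_params takes no time and is no camera call.
- arm.sign_off(): hands the job in; it is judged then, once.
The state is a dict: "time": time; "qpos": joint angles; "qd": joint speeds; "joint_efforts": joint torques, N m; "eef_pos": TCP position; "ee_rot": TCP orientation; "wrist_force": force on the tool from outside, world axes, zero at the start; "wrist_torque": the same for the moment, N m; "finger_gap": opening from 0.0 (shut) to 1.0 (fully open); "gripper_force": force on a finger pad.
Only numpy, scipy, OpenCV 4.12 (cv2) and the standard library are available. Lean on these libraries where they do the work, as an engineer would, in place of code of your own. Each camera call takes 0.05 s, during which the arm holds its last target. There are 200 camera calls.

## Working session

There is one attempt and no reset: what is moved stays moved. The work goes in short steps, Python scripts to look and compute and a shell command to move; the robot and the scene stay as the last step left them, time stands still between calls to the robot, and variables do not carry over. Pictures are saved under pics/ and viewed, at most 10 in all, crops included, and the job is handed in when it is done.

```bash
mkdir -p pics
python3 - <<'E'
from bench import *
import cv2,numpy as np
for n in("top","side"):
    p,d=snapshot(n); cv2.imwrite(f"pics/{n}0.png",p); np.save(f"pics/{n}0.npy",d)
    c=camera_params(n); print(n,{k:np.round(v,4).tolist() for k,v in c.items() if not isinstance(v,str)},c.keys())
print({k:np.round(v,3).tolist() for k,v in get_obs().items()})
E
```

```text
top {'fovy': 54.2992, 'cx': 290.0696, 'cy': 209.9701, 'R': [[0.0082, -0.9999, 0.0072], [-0.9973, -0.0087, -0.0724], [0.0724, -0.0066, -0.9974]], 't': [-0.0052, 0.5634, 1.2774]} dict_keys(['fovy', 'cx', 'cy', 'R', 't'])
side {'fovy': 42.3098, 'cx': 279.5232, 'cy': 212.1029, 'R': [[0.8654, -0.5006, -0.0218], [-0.3114, -0.5033, -0.806], [0.3925, 0.7043, -0.5915]], 't': [-0.4907, 0.228, 1.2757]} dict_keys(['fovy', 'cx', 'cy', 'R', 't'])
{'time': 0.1, 'qpos': [1.152, 0.213, -0.035, 1.324, -0.0, 1.571], 'qd': [-0.001, -0.001, 0.001, 0.001, 0.001, 0.0], 'joint_efforts': [0.001, -68.724, 48.781, 0.012, 0.0, -0.0], 'eef_pos': [0.203, 0.457, 0.231], 'ee_rot': [-0.653, -3.073, 0.001], 'wrist_force': [0.595, 0.184, -0.656], 'wrist_torque': [0.011, -0.038, -0.02], 'gripper_force': 0.0, 'finger_gap': 0.998}
```

View pics/top0.png

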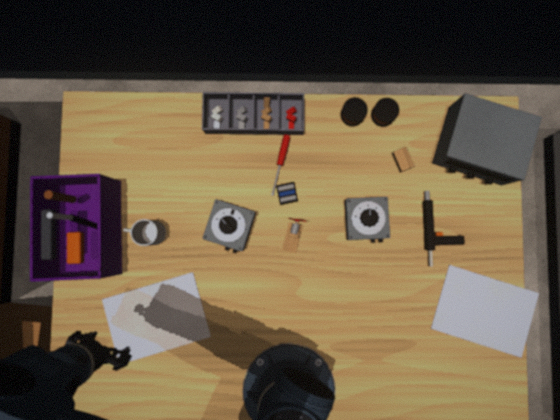

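View pics/side0.png

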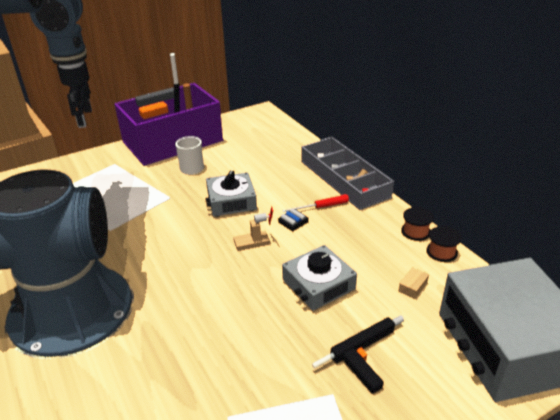

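The two controllers are at about (230,225) and (368,218) in the top view. In the side view the one at (231,190) appears to have the bar knob. I'll zoom in on both.

Run:
```python
import cv2,numpy as np
t=cv2.imread("pics/top0.png");s=cv2.imread("pics/side0.png")
a=cv2.resize(t[190:260,195:265],(400,400),interpolation=cv2.INTER_CUBIC)
b=cv2.resize(s[155:225,195:265],(400,400),interpolation=cv2.INTER_CUBIC)
cv2.imwrite("pics/z0.png",np.hstack([a,b]))
```

```text
(no output)
```

View pics/z0.png

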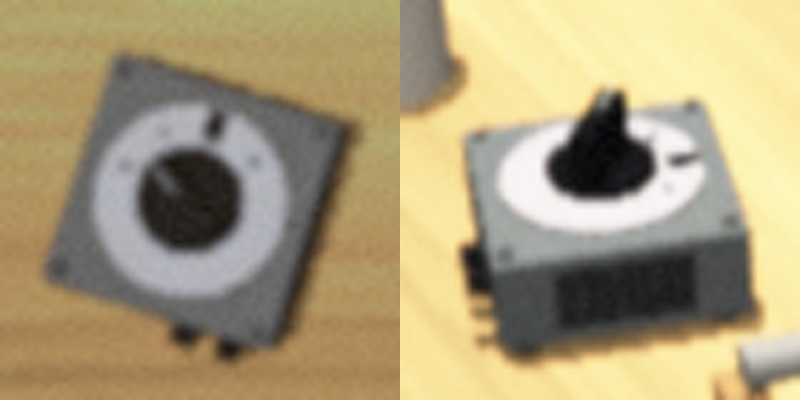

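The left box in the top view has the bar knob. In the crop the broad mark is at (215,125) and the pointer streak is around (163,180), near the 0.7–1.4 thin marks.

```bash
cat > h.py <<'E'
import cv2,numpy as np
from bench import camera_params
def ray(n,u,v,z):
    c=camera_params(n);f=210/np.tan(np.radians(c["fovy"]/2));R=np.array(c["R"]);o=-R.T@np.array(c["t"])
    d=R.T@np.array([(u-c["cx"])/f,(v-c["cy"])/f,1]);return o+d*(z-o[2])/d[2]
def proj(n,X):
    c=camera_params(n);f=210/np.tan(np.radians(c["fovy"]/2));p=np.array(c["R"])@X+c["t"]
    return np.array([c["cx"]+f*p[0]/p[2],c["cy"]+f*p[1]/p[2]])
def rect(n,img,C,z,half=.07,N=560):
    """metric view of plane z about C: rows down = -x world, cols right = -y world"""
    g=np.float32([proj(n,[C[0]+half-2*half*j,C[1]+half-2*half*i,z]) for j,i in((0,0),(0,1),(1,1),(1,0))])
    H=cv2.getPerspectiveTransform(g,np.float32([[0,0],[N,0],[N,N],[0,N]]))
    return cv2.warpPerspective(img,H,(N,N),flags=cv2.INTER_CUBIC)
E
python3 - <<'E'
from h import *
im=cv2.imread("pics/top0.png");s=cv2.imread("pics/side0.png")
hsv=cv2.cvtColor(im,cv2.COLOR_BGR2HSV)
sub=(slice(190,260),slice(195,265))
def big(m):
    cs,_=cv2.findContours(m,cv2.RETR_EXTERNAL,cv2.CHAIN_APPROX_NONE);c=max(cs,key=cv2.contourArea);return c+np.array([[195,190]])
for thr in(130,145):
    m=np.zeros(im.shape[:2],np.uint8);m[sub]=((hsv[sub][...,2]>thr)&(hsv[sub][...,1]<50))*255
    c=big(m[sub]);e=cv2.fitEllipse(cv2.convexHull(c));print(thr,e)
    C=ray("top",*e[0],.063);print("dial centre",C.round(4),"diam mm",1000*e[1][0]*np.linalg.norm(ray("top",1,0,.063)-ray("top",0,0,.063)))
m=((hsv[sub][...,1]<60)|(hsv[sub][...,2]<60)).astype(np.uint8)*255
m=cv2.morphologyEx(m,cv2.MORPH_OPEN,np.ones((7,7)))
c=big(m);P=np.float32([ray("top",u,v,.06)[:2] for u,v in c[:,0]]);r=cv2.minAreaRect(P*1000);print("box",r)
# side dial
ss=s[155:225,195:265];hs=cv2.cvtColor(ss,cv2.COLOR_BGR2HSV)
for thr in (180,200):
    m=((hs[...,2]>thr)&(hs[...,1]<40)).astype(np.uint8)*255
    cs,_=cv2.findContours(m,cv2.RETR_EXTERNAL,cv2.CHAIN_APPROX_NONE);k=max(cs,key=cv2.contourArea)+np.array([[195,155]])
    e=cv2.fitEllipse(cv2.convexHull(k));print("side",e,ray("side",*e[0],.063).round(4))
A=rect("top",im,C,.066);B=rect("side",s,C,.068)
for I in(A,B): cv2.circle(I,(280,280),3,(0,0,255),-1)
cv2.imwrite("pics/r0.png",cv2.resize(np.hstack([A,B]),(800,400)))
E
```

```text
130 ((227.81884765625, 224.66500854492188), (34.22553253173828, 34.427005767822266), 72.79967498779297)
dial centre [0.5137 0.1896 0.063 ] diam mm 107.82191544337664
145 ((227.8292694091797, 224.62936401367188), (33.46647262573242, 33.597015380859375), 57.50334930419922)
dial centre [0.5138 0.1896 0.063 ] diam mm 105.43062195726577
box ((511.188232421875, 187.5109405517578), (131.06805419921875, 131.19692993164062), 72.40003967285156)
side ((229.2095184326172, 184.22691345214844), (22.296672821044922, 37.57304763793945), 88.21160125732422) [0.5129 0.1958 0.063 ]
side ((229.6583709716797, 184.62840270996094), (20.99822425842285, 35.55868148803711), 84.8530044555664) [0.5131 0.1932 0.063 ]
```

View pics/r0.png

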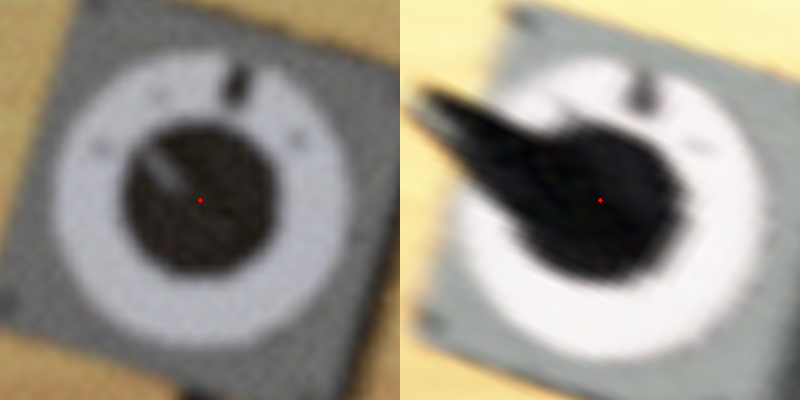

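```bash
python3 -m pendant '{"plan":[[[40,-34,0],[0,0,8],1],[[85,-73,0],[0,0,16],1],[[130,-112,0],[0,0,24],1],[[175,-150,0],[0,0,32],1],[[220,-189,0],[0,0,40],0.7],[[265,-227,0],[0,0,48],0.7],[[310,-266,0],[0,0,56],0.7],[[310,-266,-20],[0,0,62],0.7]]}'
python3 - <<'E'
from h import *
im=cv2.imread("pics/top0.png");C=[.5137,.1896,0];A=rect("top",im,C,.0995)
g=cv2.GaussianBlur(cv2.cvtColor(A,cv2.COLOR_BGR2GRAY),(0,0),3)
yy,xx=np.mgrid[:560,:560];X=.07-.14*yy/560;Y=.07-.14*xx/560
m=(np.hypot(X,Y+.005)<.021)
for t in(60,70,80):
    k=m&(g>t);
    if k.sum()<20: continue
    x,y=X[k],Y[k];w,v=np.linalg.eigh(np.cov(x,y));d=v[:,1]*np.sign(v[0,1]);print(t,k.sum(),x.mean(),y.mean(),np.degrees(np.arctan2(d[1],d[0])),np.sqrt(w))
E
```

```text
time: 1.1
eef_pos: [0.5162, 0.1882, 0.2112]
ee_rot: [-1.022, 2.969, -0.001]
wrist_force: [0.2, 0.9, -0.8]
finger_gap: 0.702
gripper_force: 0.0
60 1374 0.008368631732168851 0.0073855531295487645 36.48567812189057 [0.0019538  0.00358749]
70 882 0.008898526077097508 0.007895975056689344 37.706293282215526 [0.00143309 0.00314154]
80 335 0.009765671641791046 0.008610447761194032 41.61671362654877 [0.00072062 0.00234078]
```

```bash
python3 -m pendant '{"plan":[[[0,0,-20],[0,0,0],0.6],[[0,0,-45],[0,0,0],0.6],[[0,0,-70],[0,0,0],0.5],[[0,0,-95],[0,0,0],0.5],[[0,0,-115],[0,0,0],0.4],[[0,0,-128],[0,0,0],0.4],[[0,0,-136],[0,0,0],0.4],[[0,0,-136],[0,0,0],0.4]]}'
python3 - <<'E'
from h import *
from bench import snapshot
for n in("top","side"):
    p,d=snapshot(n)
    u,v=proj(n,np.array([.513,.19,.09])).astype(int)
    c=p[v-45:v+45,u-45:u+45]
    globals()[n]=cv2.resize(c,(400,400),interpolation=cv2.INTER_CUBIC)
cv2.imwrite("pics/g1.png",np.hstack([top,side]))
E
```

```text
time: 2.1
eef_pos: [0.5132, 0.1907, 0.0752]
ee_rot: [1.023, -2.97, 0.0]
wrist_force: [-0.6, 0.8, 0.3]
finger_gap: 0.401
gripper_force: 0.0
```

View pics/g1.png

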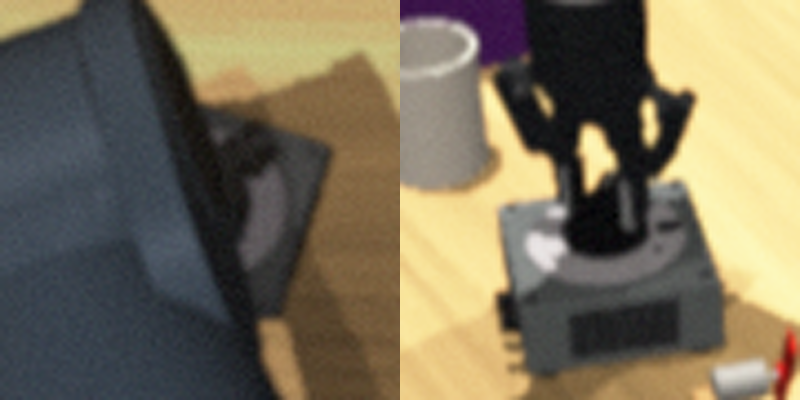

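The fingers straddle the bar in the side crop, at about (570,190) and (628,200). I'll close in small steps and watch the lateral force.

```bash
python3 -m pendant '{"plan":[[[0,0,0],[0,0,0],0.34],[[0,0,0],[0,0,0],0.3],[[0,0,0],[0,0,0],0.28],[[0,0,0],[0,0,0],0.26],[[0,0,0],[0,0,0],0.24],[[0,0,0],[0,0,0],0.22],[[0,0,0],[0,0,0],0.21],[[0,0,0],[0,0,0],0.2]]}'
python3 -c "
from bench import get_obs
o=get_obs();print(o['wrist_force'],o['wrist_torque'],o['gripper_force'],o['finger_gap'])"
```

```text
time: 3.2
eef_pos: [0.5133, 0.1908, 0.0753]
ee_rot: [1.023, -2.97, 0.0]
wrist_force: [-0.8, 1.0, 0.1]
finger_gap: 0.199
gripper_force: 0.0
[-0.75277381  0.99156345  0.12204865] [0.00553006 0.01354663 0.03229428] 0.0 0.19915087546064084
```

```bash
python3 -m pendant '{"plan":[[[0,0,0],[0,0,0],0.18],[[0,0,0],[0,0,0],0.17],[[0,0,0],[0,0,0],0.16],[[0,0,0],[0,0,0],0.15],[[0,0,0],[0,0,0],0.14],[[0,0,0],[0,0,0],0.14],[[0,0,0],[0,0,0],0.14],[[0,0,0],[0,0,0],0.14]]}'
python3 -c "
from bench import get_obs
o=get_obs();print(o['wrist_force'],o['wrist_torque'],o['gripper_force'],o['finger_gap'])"
```

```text
time: 4.2
eef_pos: [0.5134, 0.1907, 0.0754]
ee_rot: [-1.023, 2.97, -0.0]
wrist_force: [-0.9, -3.6, 5.6]
finger_gap: 0.156
gripper_force: 50.9
[-0.86766331 -3.55743435  5.56467958] [-0.74426036  0.14935212  0.0258531 ] 50.89579224586487 0.1560831324162237
```

```bash
python3 -m pendant '{"plan":[[[0,0,0],[0,0,-2],0.14],[[0,0,0],[0,0,-5],0.14],[[0,0,0],[0,0,-8],0.14],[[0,0,0],[0,0,-11],0.14],[[0,0,0],[0,0,-14],0.14],[[0,0,0],[0,0,-17],0.14],[[0,0,0],[0,0,-20],0.14],[[0,0,0],[0,0,-20],0.14]]}'
python3 -c "
from bench import get_obs
o=get_obs();print(o['wrist_force'],o['wrist_torque'],o['gripper_force'],o['finger_gap'],o['eef_pos'],o['ee_rot'])"
```

```text
time: 5.2
eef_pos: [0.5135, 0.1905, 0.0754]
ee_rot: [-0.49, 3.103, -0.001]
wrist_force: [-0.1, -4.8, 5.2]
finger_gap: 0.151
gripper_force: 50.9
[-0.12551214 -4.83950093  5.20368744] [-1.10807597  0.01154712 -0.0369767 ] 50.9140419960022 0.15066325869322686 [0.51350563 0.19047777 0.0754363 ] [-4.89837903e-01  3.10283355e+00 -9.31272302e-04]
```

```bash
python3 -m pendant '{"plan":[[[0,-0.3,0],[0,0,-3],0.14],[[0,-0.6,0],[0,0,-7],0.14],[[0,-0.8,0],[0,0,-11],0.14],[[0,-1,0],[0,0,-15],0.14],[[0,-1,0],[0,0,-19],0.14],[[0,-1,0],[0,0,-22],0.14],[[0,-1,0],[0,0,-25],0.14],[[0,-1,0],[0,0,-25],0.14]]}'
python3 -c "
from bench import get_obs
o=get_obs();print(o['wrist_force'],o['wrist_torque'],o['gripper_force'],o['finger_gap'],o['eef_pos'],o['ee_rot'])"
```

```text
time: 6.2
eef_pos: [0.5135, 0.19, 0.0754]
ee_rot: [0.191, 3.135, 0.001]
wrist_force: [0.2, -0.5, 4.1]
finger_gap: 0.157
gripper_force: 50.8
[ 0.1768676  -0.50539642  4.09078633] [-0.00776953 -0.11849255 -0.01379797] 50.775280594825745 0.15735785905654598 [0.51354195 0.19004552 0.07541777] [1.91125226e-01 3.13538518e+00 8.59688777e-04]
```

```bash
cat > s.py <<'E'
from bench import get_obs
import numpy as np
o=get_obs();r=np.array(o['ee_rot']);print(np.round(o['wrist_force'],2),np.round(o['wrist_torque'],3),round(o['finger_gap'],3),np.round(np.array(o['eef_pos'])*1000,2),"bar yaw",round((2*np.degrees(np.arctan2(r[1],r[0]))-180+90)%180-90,2))
E
python3 -m pendant '{"plan":[[[0,0,0.3],[0,0,0],0.14],[[0,0,0.6],[0,0,0],0.14],[[0,0,0.9],[0,0,0],0.14],[[0,0,1.2],[0,0,0],0.14],[[0,0,1.5],[0,0,0],0.14],[[0,0,1.8],[0,0,0],0.14],[[0,0,2],[0,0,0],0.14],[[0,0,2],[0,0,0],0.14]]}';python3 s.py
```

```text
time: 7.2
eef_pos: [0.5135, 0.19, 0.0773]
ee_rot: [0.191, 3.136, 0.001]
wrist_force: [4.4, 2.1, -5.6]
finger_gap: 0.152
gripper_force: 50.1
[ 4.39  2.13 -5.64] [ 0.694 -1.014 -0.048] 0.152 [513.48 189.98  77.26] bar yaw -6.98
```

```bash
python3 -m pendant '{"plan":[[[0,0,0.4],[0,0,0],0.14],[[0,0,0.8],[0,0,-0.3],0.14],[[0,0,0.8],[0,0,-0.8],0.14],[[0,0,0.8],[0,0,-1.2],0.14],[[0,0,0.8],[0,0,-1.6],0.14],[[0,0,0.8],[0,0,-2],0.14],[[0,0,0.8],[0,0,-2.5],0.14],[[0,0,0.8],[0,0,-2.5],0.14]]}';python3 s.py
```

```text
time: 8.2
eef_pos: [0.5135, 0.1899, 0.078]
ee_rot: [0.26, 3.131, 0.0]
wrist_force: [5.8, 2.8, -6.2]
finger_gap: 0.153
gripper_force: 50.2
[ 5.75  2.83 -6.15] [ 0.748 -1.141  0.115] 0.153 [513.48 189.91  77.98] bar yaw -9.49
```

```bash
python3 -m pendant '{"plan":[[[0,0,0],[0,0,-0.3],0.14],[[0,0,0],[0,0,-0.7],0.14],[[0,0,0],[0,0,-1],0.14],[[0,0,0],[0,0,-1.4],0.14],[[0,0,0],[0,0,-1.8],0.14],[[0,0,0],[0,0,-2.2],0.14],[[0,0,0],[0,0,-2.5],0.14],[[0,0,0],[0,0,-2.5],0.14]]}';python3 s.py
```

```text
time: 9.2
eef_pos: [0.5135, 0.1899, 0.078]
ee_rot: [0.328, 3.124, 0.0]
wrist_force: [4.6, 2.8, -6.2]
finger_gap: 0.156
gripper_force: 50.2
[ 4.56  2.79 -6.19] [ 0.664 -0.977  0.131] 0.156 [513.47 189.87  78.  ] bar yaw -11.98
```

```bash
python3 -m pendant '{"plan":[[[0,0,0],[0,0,-0.3],0.14],[[0,0,0],[0,0,-0.7],0.14],[[0,0,0],[0,0,-1],0.14],[[0,0,0],[0,0,-1.4],0.14],[[0,0,0],[0,0,-1.8],0.14],[[0,0,0],[0,0,-2.2],0.14],[[0,0,0],[0,0,-2.5],0.14],[[0,0,0],[0,0,-2.5],0.14]]}';python3 s.py
```

```text
time: 10.2
eef_pos: [0.5134, 0.1899, 0.078]
ee_rot: [0.396, 3.116, 0.0]
wrist_force: [5.7, 2.7, -5.4]
finger_gap: 0.153
gripper_force: 50.3
[ 5.69  2.69 -5.4 ] [ 0.627 -1.033  0.071] 0.153 [513.44 189.87  77.99] bar yaw -14.48
```

Both the force and the torque dropped, so it may be in the notch. I'll check with a slightly higher light pull.

```bash
python3 -m pendant '{"plan":[[[0,0,0.2],[0,0,0],0.14],[[0,0,0.4],[0,0,0],0.14],[[0,0,0.6],[0,0,0],0.14],[[0,0,0.8],[0,0,0],0.14],[[0,0,1],[0,0,0],0.14],[[0,0,1],[0,0,0],0.14],[[0,0,1],[0,0,0],0.14],[[0,0,1],[0,0,0],0.14]]}';python3 s.py; python3 s.py
```

```text
time: 11.2
eef_pos: [0.5135, 0.1898, 0.0789]
ee_rot: [0.396, 3.116, 0.0]
wrist_force: [6.1, 2.8, -7.6]
finger_gap: 0.153
gripper_force: 50.1
[ 6.07  2.81 -7.64] [ 0.707 -1.169  0.064] 0.153 [513.45 189.85  78.89] bar yaw -14.48
[ 6.07  2.81 -7.64] [ 0.707 -1.169  0.064] 0.153 [513.45 189.85  78.89] bar yaw -14.48
```

Force rose by 2.2 N/0.9 mm, so it is still on the ring. I'll carry on scanning under this pull.

```bash
python3 -m pendant '{"plan":[[[0,0,0],[0,0,-0.3],0.14],[[0,0,0],[0,0,-0.7],0.14],[[0,0,0],[0,0,-1],0.14],[[0,0,0],[0,0,-1.4],0.14],[[0,0,0],[0,0,-1.8],0.14],[[0,0,0],[0,0,-2.2],0.14],[[0,0,0],[0,0,-2.5],0.14],[[0,0,0],[0,0,-2.5],0.14]]}';python3 s.py
```

```text
time: 12.2
eef_pos: [0.5134, 0.1898, 0.0792]
ee_rot: [0.464, 3.107, 0.0]
wrist_force: [3.7, 2.8, -3.0]
finger_gap: 0.15
gripper_force: 50.5
[ 3.67  2.85 -3.  ] [ 0.56  -0.928  0.056] 0.15 [513.44 189.84  79.18] bar yaw -17.01
```

Clear drop in resistance. I'll confirm with another gentle 1 mm lift.

```bash
python3 -m pendant '{"plan":[[[0,0,0.2],[0,0,0],0.14],[[0,0,0.4],[0,0,0],0.14],[[0,0,0.6],[0,0,0],0.14],[[0,0,0.8],[0,0,0],0.14],[[0,0,1],[0,0,0],0.14],[[0,0,1.2],[0,0,0],0.14],[[0,0,1.2],[0,0,0],0.14],[[0,0,1.2],[0,0,0],0.14]]}';python3 s.py
```

```text
time: 13.2
eef_pos: [0.5134, 0.1898, 0.0804]
ee_rot: [0.464, 3.107, 0.0]
wrist_force: [4.9, 3.1, -3.7]
finger_gap: 0.154
gripper_force: 50.6
[ 4.87  3.1  -3.68] [ 0.623 -0.972  0.058] 0.154 [513.42 189.82  80.38] bar yaw -17.0
```

```bash
python3 -m pendant '{"plan":[[[0,0,0.6],[0,0,0],0.14],[[0,0,1.2],[0,0,0],0.14],[[0,0,1.8],[0,0,0],0.14],[[0,0,2.4],[0,0,0],0.14],[[0,0,3],[0,0,0],0.14],[[0,0,3.6],[0,0,0],0.14],[[0,0,4.2],[0,0,0],0.14],[[0,0,4.2],[0,0,0],0.14]]}';python3 s.py
```

```text
time: 14.2
eef_pos: [0.5134, 0.1898, 0.0846]
ee_rot: [0.464, 3.107, 0.0]
wrist_force: [3.4, 3.2, -2.3]
finger_gap: 0.153
gripper_force: 50.6
[ 3.39  3.18 -2.27] [ 0.583 -0.88  -0.019] 0.153 [513.42 189.84  84.6 ] bar yaw -17.0
```

```bash
python3 -m pendant '{"plan":[[[0,0,0.1],[0,0,0],0.14],[[0,0,0.2],[0,0,0],0.14],[[0,0,0.3],[0,0,0],0.14],[[0,0,0.4],[0,0,0],0.14],[[0,0,0.5],[0,0,0],0.14],[[0,0,0.6],[0,0,0],0.14],[[0,0,0.7],[0,0,0],0.14],[[0,0,0.7],[0,0,0],0.14]]}';python3 s.py
```

```text
time: 15.2
eef_pos: [0.5134, 0.1898, 0.0852]
ee_rot: [0.464, 3.107, 0.0]
wrist_force: [4.5, 2.5, -4.0]
finger_gap: 0.154
gripper_force: 50.5
[ 4.48  2.46 -3.99] [ 0.661 -0.957  0.034] 0.154 [513.37 189.83  85.2 ] bar yaw -17.0
```

```bash
python3 -m pendant '{"plan":[[[0,0,0.1],[0,0,0],0.14],[[0,0,0.2],[0,0,0],0.14],[[0,0,0.3],[0,0,0],0.14],[[0,0,0.4],[0,0,0],0.14],[[0,0,0.4],[0,0,0],0.14],[[0,0,0.4],[0,0,0],0.14],[[0,0,0.4],[0,0,0],0.14],[[0,0,0.4],[0,0,0],0.14]]}';python3 s.py
```

```text
time: 16.2
eef_pos: [0.5134, 0.1898, 0.0855]
ee_rot: [0.464, 3.107, 0.0]
wrist_force: [5.1, 4.1, -5.1]
finger_gap: 0.155
gripper_force: 50.2
[ 5.09  4.06 -5.07] [ 0.722 -1.205  0.013] 0.155 [513.36 189.83  85.52] bar yaw -16.99
```

```bash
python3 -m pendant '{"plan":[[[0,0,0.1],[0,0,0],0.14],[[0,0,0.2],[0,0,0],0.14],[[0,0,0.2],[0,0,0],0.14],[[0,0,0.3],[0,0,0],0.14],[[0,0,0.3],[0,0,0],0.14],[[0,0,0.3],[0,0,0],0.14],[[0,0,0.3],[0,0,0],0.14],[[0,0,0.3],[0,0,0],0.14]]}';python3 s.py
```

```text
time: 17.2
eef_pos: [0.5134, 0.1898, 0.0856]
ee_rot: [-0.464, -3.107, 0.0]
wrist_force: [6.5, 3.6, -8.5]
finger_gap: 0.15
gripper_force: 49.9
[ 6.47  3.6  -8.51] [ 0.775 -1.414  0.037] 0.15 [513.35 189.81  85.56] bar yaw -16.99
```

At the stop. I'll release by opening and then go straight up.

```bash
python3 -m pendant '{"plan":[[[0,0,0],[0,0,0],0.17],[[0,0,0],[0,0,0],0.2],[[0,0,0],[0,0,0],0.25],[[0,0,0],[0,0,0],0.35],[[0,0,0],[0,0,0],0.45],[[0,0,0],[0,0,0],0.5],[[0,0,0],[0,0,0],0.5],[[0,0,8],[0,0,0],0.5]]}'; python3 -m pendant '{"plan":[[[0,0,15],[0,0,0],0.5],[[0,0,35],[0,0,0],0.5],[[0,0,60],[0,0,0],0.5],[[0,0,90],[0,0,0],0.5],[[-40,0,110],[0,0,0],0.5],[[-80,0,120],[0,0,0],0.5],[[-120,0,130],[0,0,0],0.5],[[-150,0,130],[0,0,0],0.5]]}';python3 s.py
python3 - <<'E'
from h import *
from bench import snapshot
C=[.5135,.19,0];L=[]
for n in("top","side"):
    p,d=snapshot(n); 
    if n=="top": L.append(cv2.resize(rect(n,p,C,.075),(400,400)))
    u,v=proj(n,np.array([.513,.19,.09])).astype(int)
    if n=="side": L.append(cv2.resize(p[v-35:v+35,u-35:u+35],(400,400),interpolation=cv2.INTER_CUBIC))
cv2.imwrite("pics/e.png",np.hstack(L))
E
```

```text
time: 18.2
eef_pos: [0.5129, 0.1896, 0.0938]
ee_rot: [-0.464, -3.106, 0.001]
wrist_force: [-1.0, -0.6, -0.3]
finger_gap: 0.506
gripper_force: 0.0
time: 19.2
eef_pos: [0.3623, 0.1899, 0.2258]
ee_rot: [0.464, 3.105, 0.002]
wrist_force: [-0.3, 0.6, 0.5]
finger_gap: 0.502
gripper_force: 0.0
[-0.29  0.62  0.46] [ 0.014 -0.011  0.014] 0.502 [362.35 189.88 225.76] bar yaw -16.99
```

View pics/e.png

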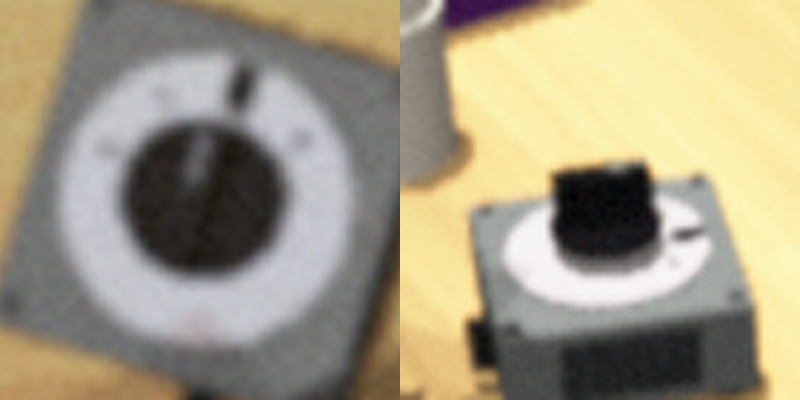

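The disc is visibly raised above the dial in the side crop at (605,250). In the top crop the pointer streak at (203,140) lines up with the broad mark at (240,85), allowing for parallax.

```bash
python3 -c "
from bench import arm
print(arm.sign_off())"
```

```text
the job is handed in; nothing more can be done
None
```

I turned the bar knob to the broad mark, felt the notch there under a light pull, pulled the knob out to its stop (about 10 mm), let go and handed the job in; the sign-off returned no verdict.

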